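Tip the middle cooling brick out of a packed rack and stand it in a tray

ROBOT

A 6-joint arm with a two-finger parallel gripper is mounted at the origin on a cart in front of the work surface, level with it; the furniture and walls round the work are solid. World frame = base frame: x ahead of the robot, y to its left, z up, the work surface at z = 0. Lengths are in mm, angles in rad, forces in N, time in s.
With the tool pointing down it reaches from about 275 to 1000 mm from the base axis. Payload 8.4 kg.
Tool frame: the origin (TCP) lies midway between the tips of the shut fingers; the grasp point (between the pads) lies 19 mm behind it; z points along the fingers, y is the line along which they close (so a half turn about z gives the same grasp; the last joint's range is limited). The gripper opens to 85 mm and grips with 20 to 120 N. Pads are 22 mm wide; open, the fingers measure 114 mm over their backs; the gripper's body (76 mm by 85 mm) begins 54 mm behind the grasp point. The pads swing forward as they close: fully open they stand 13 mm farther back than shut.
Start: joints at [1.269, 0.353, 1.633, -0, 1.155, -0.002], TCP at [184.579, 597.125, 231.281] pointing down, gripper open.
Joint ranges: [-2.63, 2.63], [-0.92, 2.1], [0.06, 2.66], [-1.3, 4.44], [0, 2.69], [-3.02, 3.02]. Speed limits (rad/s): [2.22, 2.22, 2.79, 3.14, 3.14, 3.14].

INTERFACE

Orientations are given as [roll, pitch, yaw] about the fixed x, y, z axes, in that order (R = Rz(yaw) Ry(pitch) Rx(roll)).
In Python, from rig import monitor, imaging, r gives the robot as it stands.
- The arm moves only by the tool drive_tool, never from a script. Its argument "plan" is a list of rows, each an object of numbers: "x", "y", "z": the shift along the tool's x, y, z in units of 50 mm (1.0 is 50 mm); "ax", "ay", "az": the turn, a rotation vector about the tool's x, y, z in units of 6 degrees (1.0 is 6 degrees); "hand": the finger opening in mm, from 0 to 85.4. In form: [{"x": .., "y": .., "z": .., "ax": .., "ay": .., "az": .., "hand": ..}, ...]. A call has 1 to 8 rows; each row is the pose to reach, as a shift and turn from the pose commanded when the call began, along the tool's axes at that moment; what a row does not reach only later rows make up. A row lasts 1/10 s, in which the tool goes at most 50 mm and 8.59 degrees, less where a joint would pass 70% of its speed; a pose out of reach is approached as far as the arm can. A call with a gripper value outside its range is refused whole. The fingers move at their own pace and stop on an object; "grip_force" is the grip in N (left out, the last holds). Time passes only in rows, so rows that repeat a pose let the fingers close. It gives the time, the measured TCP pose, the force, the opening and the grip force at its end, in the units of the state.
- monitor.sense(): the state, without advancing time (a new reading comes with each control period).
- imaging.grab_frame(name): name is "side" or "top"; returns the picture (420x560x3 uint8, red, green, blue); there is no depth.
- imaging.camera_info(name): a dict with "mtx" (3x3 intrinsics, pixels), "R" (3x3) and "t" (3): a world point X has camera coordinates R X + t. Camera axes: x right, y down, z forward; pixel columns grow to the right and rows downward; lengths in mm; the calibration is good to about 2 mm. A picture is of the moment at which its call begins. camera_info takes no time and is no camera call.
- r.sign_off(): hands the job in; it is judged then, once.
The state is a dict: "clock": time; "qpos": joint angles; "qvel": joint speeds; "joint_efforts": joint torques, N m; "eef_pos": TCP position; "tcp_rot": TCP orientation; "contact_force": force on the tool from outside, world axes, zero at the start; "wrist_torque": the same for the moment, N m; "opening": opening from 0.0 (shut) to 1.0 (fully open); "grasp_force": force on a finger pad.
Only numpy, scipy, OpenCV 4.12 (cv2) and the standard library are available. Lean on these libraries where they do the work, as an engineer would, in place of code of your own. Each camera call takes 0.05 s, during which the arm holds its last target. There are 200 camera calls.

TASK

Three cooling bricks stand packed side by side in the grey rack. Take the blue one in the middle by the fin on its top, tip it forwards (towards the rack's open front) until its top is out from under the rail at the back, pull it up out of the row, and stand it upright on the floor of the empty white tray, setting it down rather than dropping it, so that pouches can be packed round it. Leave the white and the green brick standing in their places.

Things in the scene. Friction and masses are not known exactly. Their poses are not given: they have to be found in the camera images.
- brick_blue: Blue hard-shell cooling brick, middle of a row of three: 54 mm thick, 90 deep, 100 tall, plus a solid upright grip fin on top, 16 mm thick, 56 long, 34 tall; 0.4 to 0.65 kg. Origin: centre of the underside; x along its depth, away from the rack's open front; y across its thickness; z up. The fin runs along x, its centre at x = -10, y = 0 mm. Its foot stands 8 mm above the table.
- brick_white: White cooling brick on one side of the blue one (either side); same shape and axes. The bricks stand loose, 2 mm apart, so they can only be gripped by their fins: 40 mm is free between neighbouring fins, so open the jaws to about 35 to 50 mm, not fully.
- brick_green: Green cooling brick on the blue one's other side; same shape and axes. The fixed grey rack has a lip 20 mm above its floor, 9 to 14 mm before the bricks, and a rail 18 mm above the bodies (6 thick) over the rear 12 to 17 mm of them: lifted straight up, a brick strikes it. Tipped 15 degrees about its lower front edge (x = -45 mm) it clears rail and lip, and pulls out along its own z.
- tray: Empty white food tray, loose on the table, 206 x 255 mm over its rim, 67 mm tall, walls about 20 mm wide at the rim; the inner floor is 166 mm (x) by 214 mm (y), 6 mm above the table. Origin: centre of the underside; x along its short side, y along its long side, z up.
Things that resemble listed ones, but are neither listed nor needed, are in the scene too. Of the things shaped like the brick_white, the white one is meant.

How it is judged (in metres and radians):
On the way:
1. the blue brick is tipped by more than 8 degrees while its foot is still in the rack (angle between brick_blue's own z axis and vertical above 0.14 rad and distance of brick_blue from where it was at the start of the episode below 0.05 m), for 0.1 s.
At the end, for the whole second after the job is handed in: The blue brick stands at rest and upright (within 7 degrees) on the floor of the tray (underside within 10 mm of it), the tray flat on the table; the white and green bricks stand upright (7 degrees) within 30 mm of where they began (y of brick_blue in the frame of tray between -0.1 and 0.1 m and x of brick_blue in the frame of tray between -0.075 and 0.075 m and z of brick_blue in the frame of tray below 0.016 m and angle between each of brick_blue, brick_white, brick_green's own z axis and vertical below 0.12 rad and angle between tray's own z axis and vertical below 0.1 rad and linear speed of brick_blue below 0.02 m/s and angular speed of brick_blue below 0.1 rad/s and distance of each of brick_white, brick_green from where it was at the start of the episode below 0.03 m); the robot touches nothing.
It fails at once if the white or green brick is tipped by more than 15 degrees or shifted by more than 40 mm (angle between any of brick_white, brick_green's own z axis and vertical above 0.26 rad or distance of any of brick_white, brick_green from where it was at the start of the episode above 0.04 m).
It fails at once if the blue brick is dropped into the tray (falls free at more than 0.5 m/s, a fall of over 13 mm) (horizontal distance between brick_blue and tray below 0.15 m and contact force between the fingers and brick_blue below 0.1 N and linear speed of brick_blue above 0.5 m/s).
It also fails if it takes over 38 s, if anything falls off the work surface, if the arm or the gripper's body presses on something with over 40 N, if the wrist force passes 120 N, or if a joint passes its speed limit or range.

## Working session

There is one attempt and no reset: what is moved stays moved. The work goes in short steps, Python scripts to look and compute and a tool call to move; the robot and the scene stay as the last step left them, time stands still between calls to the robot, and variables do not carry over. Pictures are saved under pics/ and viewed, at most 10 in all, crops included, and the job is handed in when it is done.

Besides the shell and the picture viewer there is one more tool, called by a JSON object that holds its "method" and its "body". drive_tool: Moves the arm, as the interface text tells. Its arguments: {"type":"object","properties":{"plan":{"type":"array","items":{"type":"object","properties":{"x":{"type":"number"},"y":{"type":"number"},"z":{"type":"number"},"ax":{"type":"number"},"ay":{"type":"number"},"az":{"type":"number"},"hand":{"type":"number"}}}},"grip_force":{"type":"number"}},"required":["plan"]}

```bash
mkdir -p pics; ls
python3 - <<'E'
from rig import monitor, imaging, r
import cv2
for n in("side","top"):
    im=imaging.grab_frame(n); cv2.imwrite(f"pics/{n}0.png",im[:,:,::-1])
    c=imaging.camera_info(n); print(n,c)
print(monitor.sense())
E
```

```text
pics
side {'mtx': array([[514.0470131 ,   0.        , 281.47808613],
       [  0.        , 514.0470131 , 211.82172125],
       [  0.        ,   0.        ,   1.        ]]), 'R': array([[-0.86865983,  0.49536065,  0.00692348],
       [ 0.29951742,  0.53626025, -0.78912246],
       [-0.394613  , -0.68340528, -0.61419688]]), 't': array([ 512.65836064,  -68.48569133, 1296.781984  ])}
top {'mtx': array([[415.18748751,   0.        , 286.68206806],
       [  0.        , 415.18748751, 211.33907963],
       [  0.        ,   0.        ,   1.        ]]), 'R': array([[-0.02767248, -0.99957648, -0.00900539],
       [-0.99688376,  0.02826145, -0.07364817],
       [ 0.07387149,  0.0069393 , -0.99724363]]), 't': array([-49.78356865, 554.46257243, 863.7737121 ])}
{'clock': 0.1, 'qpos': array([ 1.26859978e+00,  3.53587856e-01,  1.63407344e+00,  1.43122120e-05,
        1.15524715e+00, -2.40771075e-03]), 'qvel': array([-0.0002561 , -0.00139077, -0.00169451,  0.00086927, -0.00022762,
        0.00211631]), 'joint_efforts': array([ 1.80489627e-03, -6.06357837e+01, -3.42819071e+01,  3.96081180e-05,
        3.98006159e-03, -1.05755097e-05]), 'eef_pos': array([184.43973982, 596.69237605, 230.62532357]), 'tcp_rot': array([-3.14027690e+00, -1.62545504e-05,  2.84179802e+00]), 'contact_force': array([ 0.2705495 , -0.11530848,  0.00348732]), 'wrist_torque': array([-0.03120008,  0.02489464, -0.00886396]), 'grasp_force': 0.0, 'opening': 1.0002917353363951}
```

View pics/side0.png

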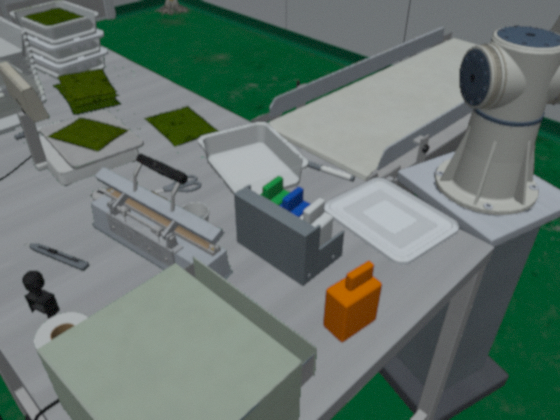

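View pics/top0.png

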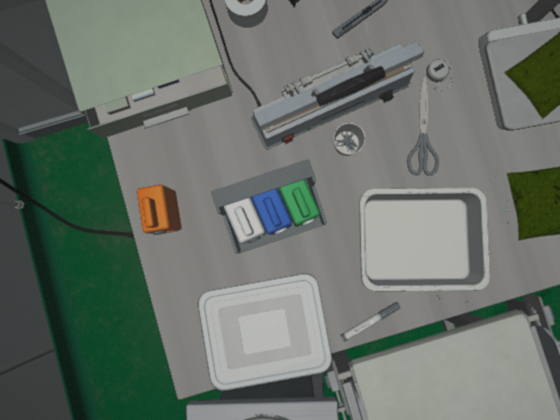

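The side view shows the rack's back panel facing that camera at about (280,235), with the open front facing the robot. In the top view:
- **Bricks:** white is at (243,220), blue at (271,211) and green at (299,202). The orange one at (158,208) stands alone, so it's a decoy.
- **Trays:** the one at (425,240) is open and empty. The one at (265,332) has a lid, so it's a decoy.

Next I'll enlarge to confirm and measure.

```bash
cat > h.py <<'E'
import numpy as np, cv2
from rig import monitor, imaging, r
def ray(n,uv):
    c=imaging.camera_info(n);R=np.array(c["R"]);t=np.array(c["t"])
    d=R.T@np.linalg.inv(c["mtx"])@np.array([uv[0],uv[1],1.]); return -R.T@t,d
def onz(n,uv,z):
    o,d=ray(n,uv); return o+d*(z-o[2])/d[2]
def proj(n,X):
    c=imaging.camera_info(n);p=np.array(c["mtx"])@(np.array(c["R"])@np.array(X)+np.array(c["t"]));return p[:2]/p[2]
def tri(a,b):
    (o1,d1),(o2,d2)=ray("top",a),ray("side",b)
    k=np.linalg.lstsq(np.c_[d1,-d2],o2-o1,rcond=None)[0]
    p,q=o1+k[0]*d1,o2+k[1]*d2; return (p+q)/2,np.linalg.norm(p-q)
E
python3 - <<'E'
from h import *
t=cv2.imread("pics/top0.png");s=cv2.imread("pics/side0.png")
a=cv2.resize(t[155:255,205:335],(780,600),interpolation=cv2.INTER_CUBIC)
cv2.imwrite("pics/ctop.png",a)
b=cv2.resize(s[165:285,220:360],(700,600),interpolation=cv2.INTER_CUBIC)
cv2.imwrite("pics/cside.png",b)
E
```

```text
(no output)
```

View pics/ctop.png

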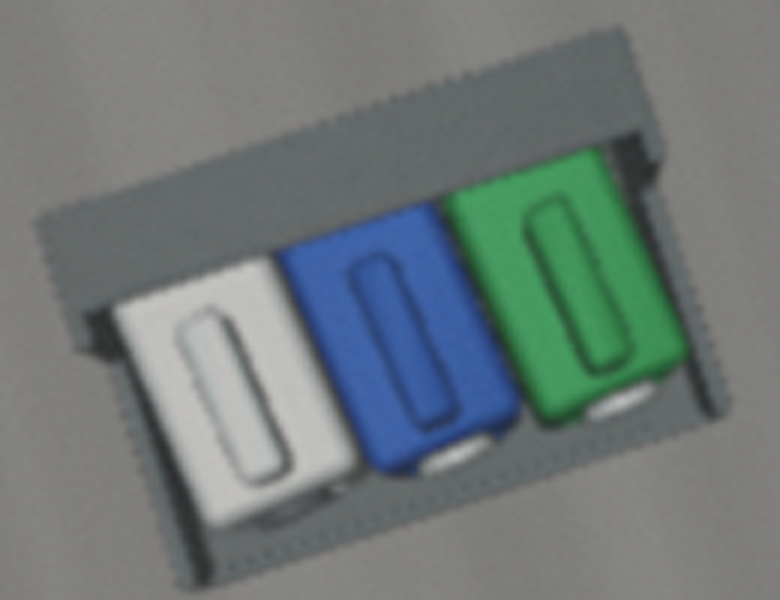

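View pics/cside.png

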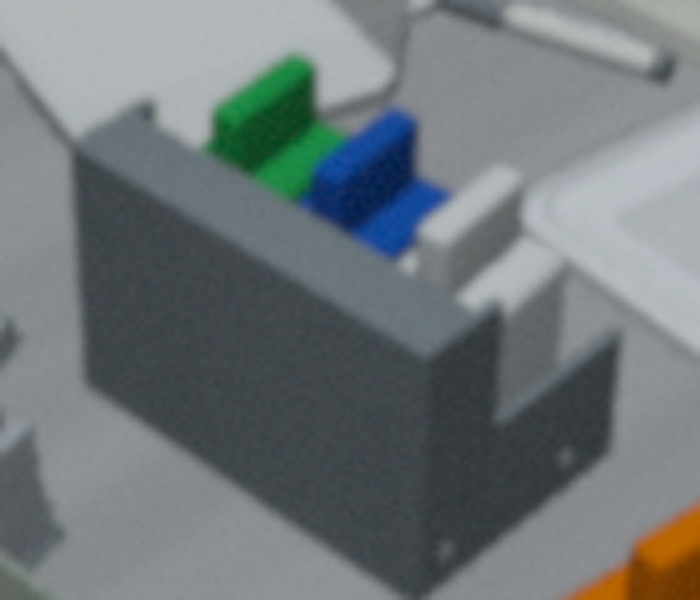

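Both crops confirm it: the blue fin sits between the white and green ones, running from about (374,258) to (438,425) in the top crop. The rail is along the back (top of the image) and the open front faces the robot. Now I'll turn these into positions.

Run:
```python
from h import *
P=lambda X,Y:((X+.5)/6+205-.5,(Y+.5)/6+155-.5)
S=lambda X,Y:((X+.5)/5+220-.5,(Y+.5)/5+165-.5)
for n,a,b in(("white",(202,318),(268,477)),("blue",(374,260),(438,423)),("green",(549,203),(611,367))):
    p,q=onz("top",P(*a),142),onz("top",P(*b),142)
    print(n,p.round(1),q.round(1),((p+q)/2).round(1),np.linalg.norm(p-q),np.degrees(np.arctan2(*(p-q)[1::-1])))
print(tri(P(374,260),S(325,172)),tri(P(438,423),S(405,120)))
t=cv2.imread("pics/top0.png")
g=t.min(axis=2);m=((g>150)*255).astype(np.uint8);m[:, :345]=0;m[:170]=0;m[300:]=0;m[:,500:]=0
cs=max(cv2.findContours(m,0,2)[0],key=cv2.contourArea)
w=np.array([onz("top",p[0],67)[:2] for p in cs],np.float32)
print(cv2.minAreaRect(w),cv2.boundingRect(cs))
s=cv2.imread("pics/side0.png").astype(int)
for n,i in (("top",t.astype(int)),("side",s)):
    mm=((i[:,:,0]-i[:,:,2]>60)).astype(np.uint8)
    k,l,st,c=cv2.connectedComponentsWithStats(mm);j=1+st[1:,4].argmax();print(n,st[j],c[j])
```

```text
white [553.3  22.7 142. ] [504.1   3.5 142. ] [528.7  13.1 142. ] 52.817590744757425 21.323679759687938
blue [569.6 -30.5 142. ] [519.1 -48.8 142. ] [544.3 -39.6 142. ] 53.758749461757546 19.927580558036535
green [585.7 -84.6 142. ] [ 534.7 -102.1  142. ] [560.2 -93.3 142. ] 53.86709572220437 18.899529622266243
(array([568.71074998, -29.73678806, 140.80607828]), np.float64(2.458254225712987)) (array([519.16638908, -48.55354554, 136.87669848]), np.float64(0.2989314749875941))
((486.8438415527344, -338.48541259765625), (252.64146423339844, 203.3944549560547), 88.90990447998047) (360, 188, 129, 103)
top [ 252  189   39   44 1035] [271.31304348 210.22415459]
side [280 187  30  29 482] [294.17219917 201.65767635]
```

```bash
cat >> h.py <<'E'
from scipy.spatial.transform import Rotation as Ro
def to(p,yaw,tilt=0):
    "row from the measured pose; tilt: degrees, top leaning to brick -x; yaw of brick x axis, deg"
    s=monitor.sense();R0=Ro.from_euler("xyz",s["tcp_rot"])
    b=Ro.from_euler("z",yaw,degrees=True)*Ro.from_euler("y",-tilt,degrees=True)
    R1=b*Ro.from_matrix(np.diag([-1,1,-1.]))   # tool yaw = brick yaw+180, pointing down
    d=R0.inv().apply(np.array(p)-s["eef_pos"])/50
    a=(R0.inv()*R1).as_rotvec(degrees=True)/6
    print("xyz",d.round(3),"a",a.round(3))
E
python3 - <<'E'
from h import *
t=cv2.imread("pics/top0.png").astype(np.float32)
i=np.arange(0,1)
for n,(u,v) in dict(white=(244,221),blue=(272.5,212),green=(301.5,202.5)).items():
    g=cv2.GaussianBlur(t.sum(2),(0,0),.7);gx=cv2.Sobel(g,5,1,0);gy=cv2.Sobel(g,5,0,1)
    yy,xx=np.mgrid[:420,:560];e=np.radians(18);du,dv=xx-u,yy-v
    m=(abs(du*np.sin(e)+dv*np.cos(e))<11)&(abs(du*np.cos(e)-dv*np.sin(e))<8)
    a=np.arctan2(2*(gx*gy)[m].sum(),(gx**2-gy**2)[m].sum())/2
    print(n,np.degrees(a))
    print("world yaw",-np.degrees(a)-1.6)
to((544.3,-39.6,200),18)
print([monitor.sense()["eef_pos"].round(1)])
E
```

```text
white -22.73692
world yaw 21.136919
blue -22.179579
world yaw 20.579578
green -22.450504
world yaw 20.850504
xyz [-10.634 -10.032   0.626] a [-1.200e-02 -4.000e-03 -5.863e+00]
[array([184.4, 596.7, 230.6])]
```

{"method": "drive_tool", "body": {"plan": [{"x":-0.7,"y":-0.7,"z":0,"az":-0.8,"hand":45},{"x":-1.4,"y":-1.3,"z":0,"az":-1.6,"hand":45},{"x":-2.1,"y":-2.0,"z":0,"az":-2.4,"hand":45},{"x":-2.8,"y":-2.6,"z":0,"az":-3.2,"hand":45},{"x":-3.5,"y":-3.3,"z":0,"az":-4.0,"hand":45},{"x":-4.2,"y":-4.0,"z":0,"az":-4.8,"hand":45},{"x":-4.9,"y":-4.6,"z":0,"az":-5.6,"hand":45},{"x":-5.6,"y":-5.3,"z":0,"az":-6.1,"hand":45}]}}

```text
invalid input
```

```bash
python3 -c "
from h import *
to((544.3,-39.6,190),19.5)"
```

```text
xyz [-10.634 -10.032   0.826] a [-1.200e-02 -4.000e-03 -6.113e+00]
```

{"method": "drive_tool", "body": {"plan": [{"x":-0.7,"y":-0.7,"z":0,"ax":0,"ay":0,"az":-0.8,"hand":45},{"x":-1.4,"y":-1.3,"z":0,"ax":0,"ay":0,"az":-1.6,"hand":45},{"x":-2.1,"y":-2.0,"z":0,"ax":0,"ay":0,"az":-2.4,"hand":45},{"x":-2.8,"y":-2.6,"z":0,"ax":0,"ay":0,"az":-3.2,"hand":45},{"x":-3.5,"y":-3.3,"z":0,"ax":0,"ay":0,"az":-4.0,"hand":45},{"x":-4.2,"y":-4.0,"z":0,"ax":0,"ay":0,"az":-4.8,"hand":45},{"x":-4.9,"y":-4.6,"z":0,"ax":0,"ay":0,"az":-5.6,"hand":45},{"x":-5.6,"y":-5.3,"z":0,"ax":0,"ay":0,"az":-6.1,"hand":45}], "grip_force": 60}}

```text
clock: 0.9
eef_pos: [374.5, 259.7, 231.3]
tcp_rot: [3.141, 0.0, -2.799]
contact_force: [0.7, 0.2, 0.1]
opening: 0.525
grasp_force: 0.0
```

```bash
python3 -c "
from h import *
to((544.3,-39.6,190),19.5)"
```

```text
xyz [-1.188 -6.779  0.825] a [0.001 0.004 0.022]
```

{"method": "drive_tool", "body": {"plan": [{"x":-0.15,"y":-0.9,"z":0.1,"ax":0,"ay":0,"az":0,"hand":45},{"x":-0.3,"y":-1.8,"z":0.2,"ax":0,"ay":0,"az":0,"hand":45},{"x":-0.45,"y":-2.7,"z":0.3,"ax":0,"ay":0,"az":0,"hand":45},{"x":-0.6,"y":-3.6,"z":0.4,"ax":0,"ay":0,"az":0,"hand":45},{"x":-0.8,"y":-4.5,"z":0.5,"ax":0,"ay":0,"az":0,"hand":45},{"x":-0.95,"y":-5.4,"z":0.6,"ax":0,"ay":0,"az":0,"hand":45},{"x":-1.1,"y":-6.2,"z":0.7,"ax":0,"ay":0,"az":0,"hand":45},{"x":-1.19,"y":-6.78,"z":0.82,"ax":0,"ay":0,"az":0,"hand":45}]}}

```text
clock: 1.7
eef_pos: [543.7, -41.1, 189.9]
tcp_rot: [-3.141, 0.0, -2.804]
contact_force: [0.3, 0.5, -0.6]
opening: 0.53
grasp_force: 0.0
```

{"method": "drive_tool", "body": {"plan": [{"x":0,"y":0,"z":0,"ax":0,"ay":0,"az":0,"hand":45},{"x":0,"y":0,"z":0,"ax":0,"ay":0,"az":0,"hand":45}]}}

```text
clock: 1.9
eef_pos: [542.2, -38.9, 189.7]
tcp_rot: [3.141, -0.001, -2.804]
contact_force: [0.4, 0.3, 0.2]
opening: 0.524
grasp_force: 0.0
```

```bash
python3 -c "
from h import *
to((544.3,-39.6,115),19.5)
im={n:imaging.grab_frame(n)[:,:,::-1] for n in('top','side')}
a=cv2.resize(im['top'][150:260,205:335],None,fx=3,fy=3)
b=cv2.resize(im['side'][120:250,220:350],None,fx=3,fy=3)
c=np.zeros((390,780,3),np.uint8);c[:330,:390]=a;c[:,390:]=b
cv2.imwrite('pics/pre.png',c)"
```

```text
xyz [-0.038 -0.028  1.494] a [ 0.008 -0.012 -0.028]
```

View pics/pre.png

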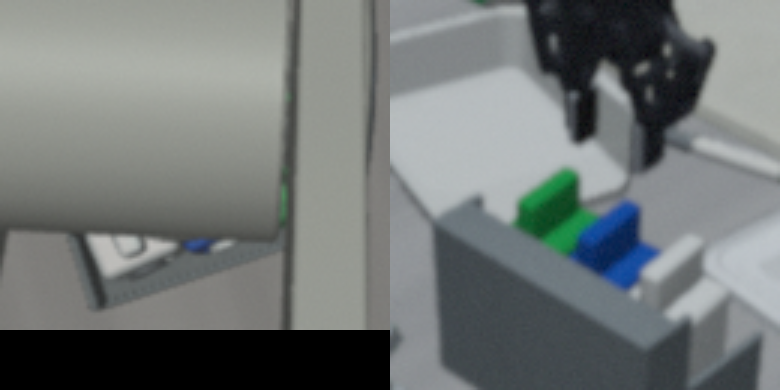

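The side view shows the open fingertips at crop (582,135) and (650,162), straddling the blue fin at (612,225). The arm hides the bricks from the top camera. I'll go down now.

{"method": "drive_tool", "body": {"plan": [{"x":-0.04,"y":-0.02,"z":0.3,"ax":0,"ay":0,"az":0,"hand":45},{"x":-0.04,"y":-0.02,"z":0.6,"ax":0,"ay":0,"az":0,"hand":45},{"x":-0.04,"y":-0.02,"z":0.9,"ax":0,"ay":0,"az":0,"hand":45},{"x":-0.04,"y":-0.02,"z":1.1,"ax":0,"ay":0,"az":0,"hand":45},{"x":-0.04,"y":-0.02,"z":1.3,"ax":0,"ay":0,"az":0,"hand":45},{"x":-0.04,"y":-0.02,"z":1.45,"ax":0,"ay":0,"az":0,"hand":45},{"x":-0.04,"y":-0.02,"z":1.49,"ax":0,"ay":0,"az":0,"hand":45},{"x":-0.04,"y":-0.02,"z":1.49,"ax":0,"ay":0,"az":0,"hand":45}]}}

```text
clock: 2.8
eef_pos: [544.9, -38.9, 115.7]
tcp_rot: [3.141, -0.0, -2.803]
contact_force: [0.6, 0.4, 0.3]
opening: 0.531
grasp_force: 0.0
```

```bash
python3 -c "
from h import *
b=imaging.grab_frame('side')[:,:,::-1][140:250,220:350]
cv2.imwrite('pics/low.png',cv2.resize(b,None,fx=5,fy=5,interpolation=2))"
```

```text
(no output)
```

View pics/low.png

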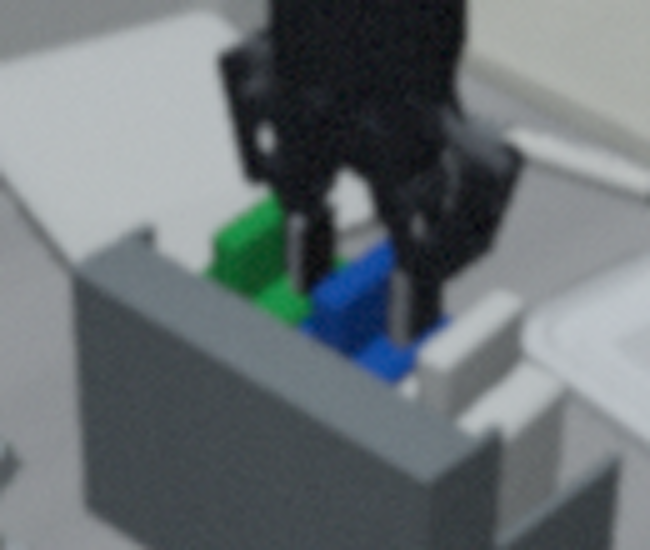

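The fingers straddle the blue fin, at about (310,250) and (415,300) in the crop, clear of the neighbours. Closing.

{"method": "drive_tool", "body": {"plan": [{"x":0,"y":0,"z":0,"ax":0,"ay":0,"az":0,"hand":30},{"x":0,"y":0,"z":0,"ax":0,"ay":0,"az":0,"hand":20},{"x":0,"y":0,"z":0,"ax":0,"ay":0,"az":0,"hand":10},{"x":0,"y":0,"z":0,"ax":0,"ay":0,"az":0,"hand":10},{"x":0,"y":0,"z":0,"ax":0,"ay":0,"az":0,"hand":10},{"x":0,"y":0,"z":0,"ax":0,"ay":0,"az":0,"hand":10},{"x":0,"y":0,"z":0,"ax":0,"ay":0,"az":0,"hand":10}], "grip_force": 80}}

```text
clock: 3.55
eef_pos: [545.3, -38.9, 116.3]
tcp_rot: [-3.141, 0.001, -2.803]
contact_force: [-0.5, 2.0, 5.3]
opening: 0.176
grasp_force: 78.4
```

```bash
cat > tip.py <<'E'
from h import *
# TCP in brick frame: pivot at (-45,0,0); brick world yaw 19.5
s=monitor.sense();p=s["eef_pos"];print(p,s["contact_force"],s["opening"])
yaw=19.5;b=Ro.from_euler("z",yaw,degrees=True)
piv=p+b.apply([-35,0,8-p[2]])   # fin centre at x=-10 => pivot 35 ahead
for th in(2,4,6,8,10,12,14,16):
    q=piv+(b*Ro.from_euler("y",-th,degrees=True)*b.inv()).apply(p-piv)
    print(th,q.round(1),end=" ");to(q,yaw,th)
E
python3 tip.py
```

```text
[545.33632114 -38.87066083 116.27590904] [-0.45910279  2.00267917  5.33270241] 0.17553167018086632
2 [541.8 -40.1 117.4] xyz [ 0.076 -0.    -0.023] a [-0.003 -0.324 -0.014]
4 [538.1 -41.4 118.5] xyz [ 0.153 -0.    -0.044] a [-0.003 -0.658 -0.014]
6 [534.5 -42.7 119.3] xyz [ 0.23  -0.    -0.062] a [-0.003 -0.991 -0.014]
8 [530.8 -44.  120.1] xyz [ 0.308 -0.    -0.077] a [-0.003 -1.324 -0.014]
10 [527.1 -45.3 120.7] xyz [ 0.387 -0.001 -0.089] a [-0.004 -1.658 -0.014]
12 [523.4 -46.6 121.2] xyz [ 0.465 -0.001 -0.099] a [-0.004 -1.991 -0.014]
14 [519.7 -48.  121.5] xyz [ 0.545 -0.001 -0.106] a [-0.004 -2.324 -0.014]
16 [515.9 -49.3 121.7] xyz [ 0.624 -0.001 -0.11 ] a [-0.004 -2.658 -0.014]
```

{"method": "drive_tool", "body": {"plan": [{"x":0.08,"y":0,"z":-0.04,"ax":0,"ay":-0.33,"az":0,"hand":10},{"x":0.15,"y":0,"z":-0.06,"ax":0,"ay":-0.67,"az":0,"hand":10},{"x":0.23,"y":0,"z":-0.08,"ax":0,"ay":-1.0,"az":0,"hand":10},{"x":0.31,"y":0,"z":-0.1,"ax":0,"ay":-1.33,"az":0,"hand":10},{"x":0.39,"y":0,"z":-0.11,"ax":0,"ay":-1.67,"az":0,"hand":10},{"x":0.47,"y":0,"z":-0.12,"ax":0,"ay":-2.0,"az":0,"hand":10},{"x":0.55,"y":0,"z":-0.13,"ax":0,"ay":-2.33,"az":0,"hand":10},{"x":0.62,"y":0,"z":-0.13,"ax":0,"ay":-2.6,"az":0,"hand":10}]}}

```text
clock: 4.35
eef_pos: [514.7, -49.4, 121.8]
tcp_rot: [3.141, 0.272, -2.803]
contact_force: [0.1, 1.6, -2.8]
opening: 0.171
grasp_force: 78.4
```

{"method": "drive_tool", "body": {"plan": [{"x":0,"y":0,"z":0,"ax":0,"ay":0,"az":0,"hand":10},{"x":0,"y":0,"z":0,"ax":0,"ay":0,"az":0,"hand":10},{"x":0,"y":0,"z":0,"ax":0,"ay":0,"az":0,"hand":10}]}}

```text
clock: 4.65
eef_pos: [515.2, -49.2, 121.8]
tcp_rot: [3.141, 0.27, -2.802]
contact_force: [-1.4, -1.6, -3.7]
opening: 0.169
grasp_force: 78.3
```

```bash
python3 -c "
from h import *
b=imaging.grab_frame('side')[:,:,::-1][140:250,220:350]
cv2.imwrite('pics/tip.png',cv2.resize(b,None,fx=5,fy=5,interpolation=2))"
```

```text
(no output)
```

View pics/tip.png

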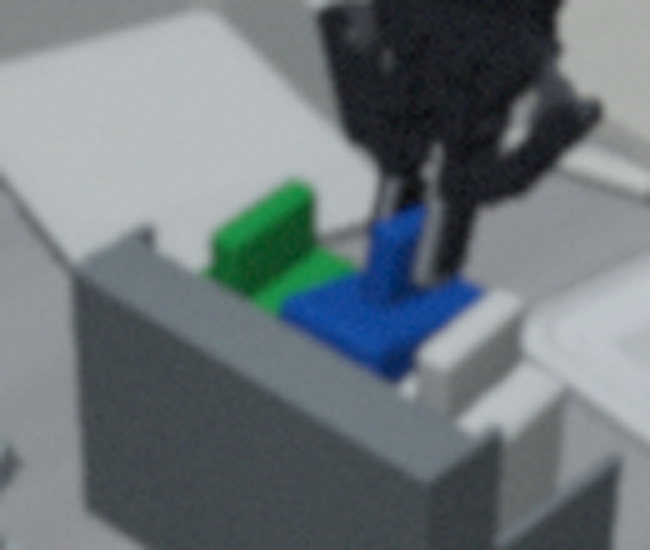

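The blue brick has tipped with its rear top edge showing clear of the rail at (335,340), and the green and white bricks haven't moved. Now I'll pull it out along its own z.

{"method": "drive_tool", "body": {"plan": [{"x":0,"y":0,"z":-0.2,"ax":0,"ay":0,"az":0,"hand":10},{"x":0,"y":0,"z":-0.4,"ax":0,"ay":0,"az":0,"hand":10},{"x":0,"y":0,"z":-0.6,"ax":0,"ay":0,"az":0,"hand":10},{"x":0,"y":0,"z":-0.8,"ax":0,"ay":0,"az":0,"hand":10},{"x":0,"y":0,"z":-1.0,"ax":0,"ay":0,"az":0,"hand":10},{"x":0,"y":0,"z":-1.2,"ax":0,"ay":0,"az":0,"hand":10},{"x":0,"y":0,"z":-1.4,"ax":0,"ay":0,"az":0,"hand":10},{"x":0,"y":0,"z":-1.6,"ax":0,"ay":0,"az":0,"hand":10}]}}

```text
clock: 5.5
eef_pos: [495.1, -56.5, 200.2]
tcp_rot: [-3.142, 0.272, -2.803]
contact_force: [0.1, -0.3, -6.7]
opening: 0.169
grasp_force: 78.1
```

{"method": "drive_tool", "body": {"plan": [{"x":0,"y":0,"z":-0.3,"ax":0,"ay":0,"az":0,"hand":10},{"x":0,"y":0,"z":-0.6,"ax":0,"ay":0,"az":0,"hand":10},{"x":0,"y":0,"z":-0.9,"ax":0,"ay":0,"az":0,"hand":10},{"x":0,"y":0,"z":-1.2,"ax":0,"ay":0,"az":0,"hand":10},{"x":0,"y":0,"z":-1.5,"ax":0,"ay":0,"az":0,"hand":10},{"x":0,"y":0,"z":-1.7,"ax":0,"ay":0,"az":0,"hand":10},{"x":0,"y":0,"z":-1.9,"ax":0,"ay":0,"az":0,"hand":10},{"x":0,"y":0,"z":-1.9,"ax":0,"ay":0,"az":0,"hand":10}]}}

```text
clock: 6.3
eef_pos: [471.6, -65.1, 292.2]
tcp_rot: [-3.14, 0.274, -2.803]
contact_force: [0.3, 0.0, -6.0]
opening: 0.172
grasp_force: 78.2
```

```bash
python3 -c "
from h import *
to((480,-338,290),19.5)
b=imaging.grab_frame('side')[:,:,::-1][60:270,190:410]
cv2.imwrite('pics/out.png',cv2.resize(b,None,fx=2.5,fy=2.5,interpolation=2))"
```

```text
xyz [ 1.607 -5.202 -0.401] a [-0.013  2.616 -0.014]
```

View pics/out.png

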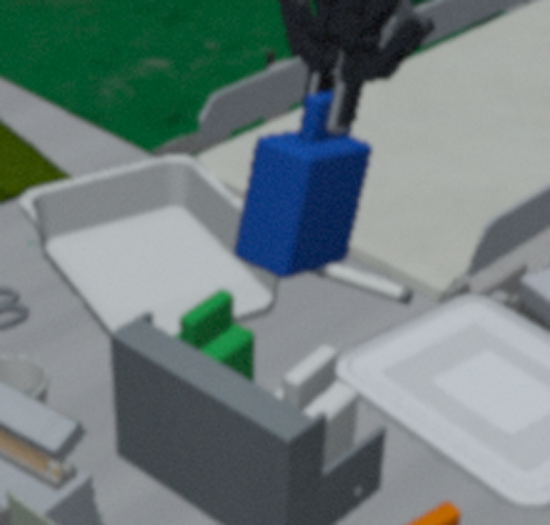

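The blue brick hangs clear above the row, and the green and white bricks are standing. Now I'll straighten it while carrying it over the tray.

{"method": "drive_tool", "body": {"plan": [{"x":0.15,"y":-0.5,"z":-0.04,"ax":0,"ay":0.3,"az":0,"hand":10},{"x":0.35,"y":-1.1,"z":-0.09,"ax":0,"ay":0.6,"az":0,"hand":10},{"x":0.55,"y":-1.8,"z":-0.14,"ax":0,"ay":0.9,"az":0,"hand":10},{"x":0.77,"y":-2.5,"z":-0.19,"ax":0,"ay":1.3,"az":0,"hand":10},{"x":1.0,"y":-3.2,"z":-0.25,"ax":0,"ay":1.7,"az":0,"hand":10},{"x":1.2,"y":-3.9,"z":-0.3,"ax":0,"ay":2.0,"az":0,"hand":10},{"x":1.4,"y":-4.6,"z":-0.35,"ax":0,"ay":2.4,"az":0,"hand":10},{"x":1.6,"y":-5.2,"z":-0.4,"ax":0,"ay":2.62,"az":0,"hand":10}]}}

```text
clock: 7.15
eef_pos: [480.5, -339.2, 287.4]
tcp_rot: [3.141, -0.004, -2.803]
contact_force: [0.9, 0.5, -5.7]
opening: 0.169
grasp_force: 78.6
```

{"method": "drive_tool", "body": {"plan": [{"x":0,"y":0,"z":0,"ax":0,"ay":0,"az":0,"hand":10},{"x":0,"y":0,"z":0,"ax":0,"ay":0,"az":0,"hand":10},{"x":0,"y":0,"z":0,"ax":0,"ay":0,"az":0,"hand":10}]}}

```text
clock: 7.45
eef_pos: [479.8, -336.7, 287.7]
tcp_rot: [3.14, -0.002, -2.802]
contact_force: [0.5, 0.2, -7.2]
opening: 0.171
grasp_force: 79.6
```

```bash
python3 -c "
from h import *
to((478,-341,122),19.5)
a=imaging.grab_frame('side')[:,:,::-1][40:260,150:370];b=imaging.grab_frame('top')[:,:,::-1][150:370,330:550]
cv2.imwrite('pics/over.png',cv2.resize(np.hstack([a,b]),None,fx=1.8,fy=1.8,interpolation=2))"
```

```text
xyz [ 0.056 -0.074  3.315] a [ 0.014 -0.022 -0.012]
```

View pics/over.png

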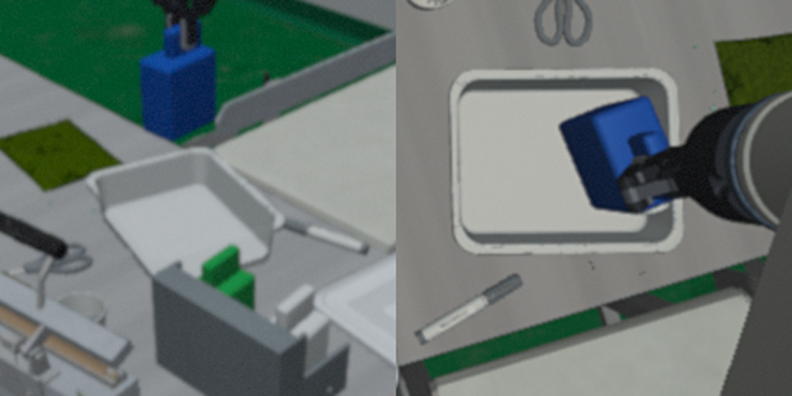

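The brick is upright over the tray, at about (178,95) in the side half and (620,150) in the top half, shifted outward by perspective. Lowering.

{"method": "drive_tool", "body": {"plan": [{"x":0.05,"y":-0.07,"z":0.4,"ax":0,"ay":0,"az":0,"hand":10},{"x":0.05,"y":-0.07,"z":0.9,"ax":0,"ay":0,"az":0,"hand":10},{"x":0.05,"y":-0.07,"z":1.5,"ax":0,"ay":0,"az":0,"hand":10},{"x":0.05,"y":-0.07,"z":2.1,"ax":0,"ay":0,"az":0,"hand":10},{"x":0.05,"y":-0.07,"z":2.6,"ax":0,"ay":0,"az":0,"hand":10},{"x":0.05,"y":-0.07,"z":3.0,"ax":0,"ay":0,"az":0,"hand":10},{"x":0.05,"y":-0.07,"z":3.2,"ax":0,"ay":0,"az":0,"hand":10},{"x":0.05,"y":-0.07,"z":3.28,"ax":0,"ay":0,"az":0,"hand":10}]}}

```text
clock: 8.35
eef_pos: [478.3, -341.1, 124.0]
tcp_rot: [3.141, -0.003, -2.802]
contact_force: [-0.1, -0.3, -5.7]
opening: 0.169
grasp_force: 79.6
```

{"method": "drive_tool", "body": {"plan": [{"x":0,"y":0,"z":0.02,"ax":0,"ay":0,"az":0,"hand":10},{"x":0,"y":0,"z":0.04,"ax":0,"ay":0,"az":0,"hand":10},{"x":0,"y":0,"z":0.06,"ax":0,"ay":0,"az":0,"hand":10},{"x":0,"y":0,"z":0.06,"ax":0,"ay":0,"az":0,"hand":10}]}}

```text
clock: 8.75
eef_pos: [478.7, -342.0, 122.2]
tcp_rot: [-3.141, -0.002, -2.803]
contact_force: [-1.3, -0.0, -6.7]
opening: 0.169
grasp_force: 79.5
```

{"method": "drive_tool", "body": {"plan": [{"x":0,"y":0,"z":0.03,"ax":0,"ay":0,"az":0,"hand":10},{"x":0,"y":0,"z":0.06,"ax":0,"ay":0,"az":0,"hand":10},{"x":0,"y":0,"z":0.09,"ax":0,"ay":0,"az":0,"hand":10},{"x":0,"y":0,"z":0.09,"ax":0,"ay":0,"az":0,"hand":10}]}}

```text
clock: 9.15
eef_pos: [478.3, -341.7, 116.8]
tcp_rot: [3.141, -0.002, -2.803]
contact_force: [0.1, -0.2, -7.1]
opening: 0.167
grasp_force: 79.6
```

{"method": "drive_tool", "body": {"plan": [{"x":0,"y":0,"z":0.02,"ax":0,"ay":0,"az":0,"hand":10},{"x":0,"y":0,"z":0.04,"ax":0,"ay":0,"az":0,"hand":10},{"x":0,"y":0,"z":0.04,"ax":0,"ay":0,"az":0,"hand":10}]}}

```text
clock: 9.45
eef_pos: [478.4, -341.7, 114.9]
tcp_rot: [3.141, -0.002, -2.803]
contact_force: [-0.5, -0.1, -6.2]
opening: 0.171
grasp_force: 79.6
```

{"method": "drive_tool", "body": {"plan": [{"x":0,"y":0,"z":0.02,"ax":0,"ay":0,"az":0,"hand":10},{"x":0,"y":0,"z":0.04,"ax":0,"ay":0,"az":0,"hand":10},{"x":0,"y":0,"z":0.04,"ax":0,"ay":0,"az":0,"hand":10}]}}

```text
clock: 9.75
eef_pos: [478.5, -342.2, 114.1]
tcp_rot: [-3.141, -0.002, -2.803]
contact_force: [-4.0, 0.2, 4.1]
opening: 0.167
grasp_force: 81.2
```

The wrist force went from -6 to +4 N, so the brick is on the tray floor. Releasing it.

{"method": "drive_tool", "body": {"plan": [{"x":0,"y":0,"z":0,"ax":0,"ay":0,"az":0,"hand":16},{"x":0,"y":0,"z":0,"ax":0,"ay":0,"az":0,"hand":25},{"x":0,"y":0,"z":0,"ax":0,"ay":0,"az":0,"hand":45},{"x":0,"y":0,"z":0,"ax":0,"ay":0,"az":0,"hand":50},{"x":0,"y":0,"z":0,"ax":0,"ay":0,"az":0,"hand":50},{"x":0,"y":0,"z":0,"ax":0,"ay":0,"az":0,"hand":50}], "grip_force": 20}}

```text
clock: 10.35
eef_pos: [478.5, -341.8, 113.1]
tcp_rot: [-3.142, -0.002, -2.803]
contact_force: [-0.2, -0.1, -0.1]
opening: 0.583
grasp_force: 0.0
```

{"method": "drive_tool", "body": {"plan": [{"x":0,"y":0,"z":-0.2,"ax":0,"ay":0,"az":0,"hand":50},{"x":0,"y":0,"z":-0.5,"ax":0,"ay":0,"az":0,"hand":50},{"x":0,"y":0,"z":-0.9,"ax":0,"ay":0,"az":0,"hand":50},{"x":0,"y":0,"z":-1.4,"ax":0,"ay":0,"az":0,"hand":50},{"x":0,"y":0,"z":-2.0,"ax":0,"ay":0,"az":0,"hand":50},{"x":0,"y":0,"z":-2.5,"ax":0,"ay":0,"az":0,"hand":50},{"x":0,"y":0,"z":-2.8,"ax":0,"ay":0,"az":0,"hand":50},{"x":0,"y":0,"z":-2.8,"ax":0,"ay":0,"az":0,"hand":50}]}}

```text
clock: 11.15
eef_pos: [479.8, -342.5, 256.1]
tcp_rot: [-3.138, 0.001, -2.803]
contact_force: [0.3, 0.2, -0.6]
opening: 0.583
grasp_force: 0.0
```

```bash
python3 -c "
from h import *
a=imaging.grab_frame('side')[:,:,::-1][40:260,150:370];b=imaging.grab_frame('top')[:,:,::-1][150:370,330:550]
cv2.imwrite('pics/end.png',cv2.resize(np.hstack([a,b]),None,fx=1.8,fy=1.8,interpolation=2))"
```

```text
(no output)
```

View pics/end.png

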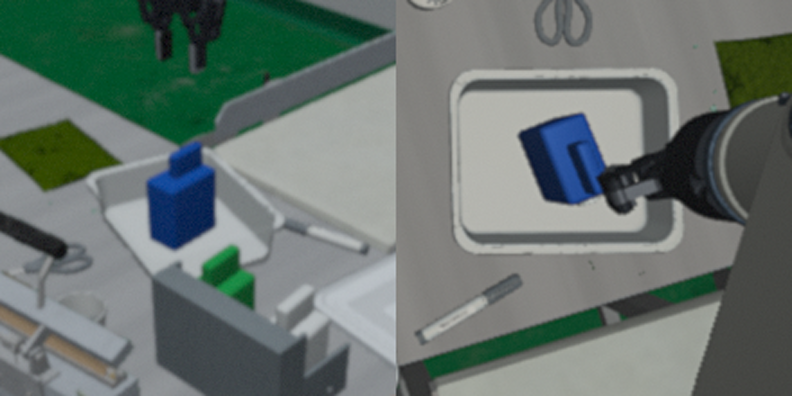

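The blue brick stands upright near the middle of the tray, at (182,200) in the side half and (565,160) in the top half. Green and white are still standing in the rack, and the gripper is clear, so I'm handing in.

```bash
python3 -c "
from h import *
print(r.sign_off())"
```

```text
the job is handed in; nothing more can be done
None
```

The job is handed in: the blue brick was tipped, pulled out and set down upright near the middle of the empty tray, with the white and green bricks still standing in the rack; the hand-in returned no verdict.

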